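Move the slide rack between covered staining troughs

TASK

Getting ready to stain: the rack of slides is standing in the small covered trough and has to go into the large one. First take the clear lids off both troughs and lay them flat, side by side, in the teal tray; then carry the rack over upright and stand it flat on the floor of the large trough, and only then close each trough again with its own lid, fully seated. Set the rack and the lids down rather than dropping them, and leave the bottles and the tweezers where they are.

Things in the scene. Friction and masses are not known exactly. Their poses are not given: they have to be found in the camera images.
- small_trough: small grey plastic trough, open-topped box fixed to the desk, 110 (its x) x 80 mm outside, 84 mm high, a small lug at each end, walls and floor 5 mm thick, so 100 x 70 mm inside; at the start it holds the slide rack and is covered by the small lid. Origin: centre of its underside, z up.
- large_trough: large grey plastic trough, open-topped box fixed to the desk, 142 (its x) x 102 mm outside, 84 mm high, a small lug at each end, walls and floor 5 mm thick, so 132 x 92 mm inside; at the start it is empty and covered by the large lid. Origin: centre of its underside, z up.
- small_lid: loose clear lid of the small trough, 0.14 kg: plate 112 (its x) x 82 x 4 mm; under it a lip 90 x 60 mm, 6 mm deep, that drops inside the trough's walls with 5 mm play; on top an upright black grip rib 10 (x) x 36 (y) mm, up to 30 mm above the origin. Origin: centre of the plate's underside: 84 mm above the trough's origin when seated, 6 mm above a flat floor it is laid on. Half a turn about z makes no difference.
- large_lid: loose clear lid of the large trough, 0.14 kg: plate 144 (its x) x 104 x 4 mm; under it a lip 122 x 82 mm, 6 mm deep, that drops inside the trough's walls with 5 mm play; on top an upright black grip rib 10 (x) x 36 (y) mm, up to 30 mm above the origin. Origin: centre of the plate's underside: 84 mm above the trough's origin when seated, 6 mm above a flat floor it is laid on. Half a turn about z makes no difference.
- slide_rack: white rack of upright glass slides, 0.2 kg, loose: base 80 (its x) x 54 mm, slides 31 mm high; a steel bail over its middle (arms at y = +-25 mm) carries a black grip 10 (x) x 36 (y) mm, 56 to 72 mm above the origin (centre of underside). Starts on the small trough's floor, seen through the lid, its x about along the trough's x. Half a turn about z makes no difference.
- tray: shallow teal plastic tray fixed to the desk, 325 (its y) x 138 mm (its x), 24 mm high, floor 3 mm thick, about 308 x 124 mm inside; empty, for laying the lids in. Both fit if their long sides run along the tray's y: the large lid about 75 mm from the tray's centre towards one end, the small one 80 mm towards the other. Origin: centre of its underside.
- amber_bottle: bystander: brown bottle with white cap, 41 mm in diameter, 82 mm high, loose, behind the work. Origin: centre of its underside.
- dropper_bottle: bystander: small blue dropper bottle with pointed nozzle, 24 mm in diameter, 69 mm high, loose, behind the work. Origin: centre of its underside.
- tweezers: bystander: steel tweezers lying on the desk at the right, 120 mm long (its y), 8 mm high, loose. Origin: centre of the underside.

How it is judged:
By the outcome, as a careful person would: the job done as asked, in the order asked, and still so for the second after the job is handed in, with the robot touching nothing.
It also fails if it takes over 125 s, if anything falls off the work surface, if the arm or the gripper's body presses on something with over 40 N, if the wrist force passes 120 N, or if a joint passes its speed limit or range.

ROBOT

A 7-joint arm with a two-finger parallel gripper is mounted at the origin on a cart in front of the work surface, level with it; the furniture and walls round the work are solid. World frame = base frame: x ahead of the robot, y to its left, z up, the work surface at z = 0. Lengths are in m, angles in rad, forces in N, time in s.
With the tool pointing down it reaches from about 0.425 to 0.95 m from the base axis. Payload 16.7 kg.
Tool frame: the origin (TCP) lies on the centre line of the jaws, within the pads' length; the fingertips stand 11 mm ahead of it and the grasp point (between the pads) lies 8 mm behind it; z points along the fingers, y is the line along which they close (so a half turn about z gives the same grasp; the last joint's range is limited). The gripper opens to 94 mm and grips with 3 to 60 N. Pads are 16 mm wide; open, the fingers measure 119 mm over their backs; the gripper's body (75 mm by 177 mm) begins 78 mm behind the grasp point.
Start: joints at [1.079, 0.426, 0.074, 1.606, -0.034, 1.111, -0.067], TCP at [0.227, -0.636, 0.216] pointing down, gripper open.
Joint ranges: [-2.85, 2.85], [-0.5, 2.14], [-1.23, 1.37], [0.21, 2.46], [-1.02, 4.16], [0.16, 2.05], [-2.73, 2.73]. Speed limits (rad/s): [1.89, 1.89, 2.39, 2.39, 3.01, 3.01, 3.01].

INTERFACE

Orientations are given as a unit quaternion [x, y, z, w].
In Python, from bench import * gives the robot as it stands.
- The arm moves only by the shell command python3 -m handwheel 'ROWS'. ROWS is JSON, a list of rows, each a list of 3 entries, a list of its own where there are three numbers: the finger opening in cm, from 0 to 9.4, then the shift along the tool's x, y, z in cm, then the turn about the tool's z in rad. In form: [[grip, [x, y, z], twist], ...]. A call has 1 to 12 rows; each row is the pose to reach, as a shift and turn from the pose commanded when the call began, along the tool's axes at that moment; what a row does not reach only later rows make up. A row lasts 1/10 s, in which the tool goes at most 50 mm and 8.59 degrees, less where a joint would pass 70% of its speed; a pose out of reach is approached as far as the arm can. A call with a gripper value outside its range is refused whole. The fingers move at their own pace and stop on an object; the grip force is fixed at half the most. Time passes only in rows, so rows that repeat a pose let the fingers close. It gives the time, the measured TCP pose, the force, the opening and the grip force at its end, in the units of the state.
- read_state(): the state, without advancing time (a new reading comes with each control period).
- capture(name): name is "side" or "top" or "wrist"; returns a dict with "img" (480x640x3 uint8, red, green, blue), "fx", "fy", "cx", "cy" (pixels), "T" (4x4, takes a point from camera to world coordinates). Camera axes: x right, y up, looking along -z (the intrinsics and any distortion apply to the point x, -y, -z); pixel columns grow to the right and rows downward; lengths in m; the calibration is good to about 2 mm. A picture is of the moment at which its call begins. There is no depth.
- close_job(): hands the job in; it is judged then, once.
Trained networks look in a picture, given as the dict that the camera call returned (one of the last four; its "shot" number tells which), for a name from the list of things; names that differ only in an ending like _2 or _b are one class to them, and where a whole thing is asked for, a point or a joint stands for the part that bears it (a point fixed in the world has none). Each returns a list of dicts, best first, with "p" (0 to 1); they miss things now and then, are a little off and sometimes report something else, mostly with a low value. They report only what shows in the picture. A call takes as long as a camera call.
- search_frame(picture, name): "rect" ([left, top, right, bottom] in pixels, round what is visible of it).
The state is a dict: "clock": time; "joints": joint angles; "joint_vel": joint speeds; "joint_torque": joint torques, N m; "eef_pos": TCP position; "orientation": TCP orientation; "force": force on the tool from outside, world axes, zero at the start; "ft_torque": the same for the moment, N m; "finger_gap": finger opening in m; "grasp_force": force on a finger pad.
Only numpy, scipy, OpenCV 4.12 (cv2) and the standard library are available. Lean on these libraries where they do the work, as an engineer would, in place of code of your own. Each camera call takes 0.05 s, during which the arm holds its last target. There are 200 camera calls.

## Working session

There is one attempt and no reset: what is moved stays moved. The work goes in short steps, Python scripts to look and compute and a shell command to move; the robot and the scene stay as the last step left them, time stands still between calls to the robot, and variables do not carry over. Pictures are saved under pics/ and viewed, at most 17 in all, crops included, and the job is handed in when it is done.

```bash
mkdir -p pics; ls; python3 - <<'E'
from bench import *
import cv2, numpy as np
s=read_state(); print({k:np.round(v,3).tolist() for k,v in s.items()})
for n in ("top","side"):
    c=capture(n); cv2.imwrite(f"pics/{n}0.png",c["img"][:,:,::-1]); print(n,{k:(np.round(v,3).tolist()) for k,v in c.items() if k not in("img",) and not isinstance(v,str)})
    for o in ("small_trough","large_trough","small_lid","large_lid","slide_rack","tray","amber_bottle","dropper_bottle","tweezers"):
        print(o,[(np.round(d["rect"]).tolist(),round(d["p"],2)) for d in search_frame(c,o)[:2]])
E
```

```text
pics
{'clock': 0.0, 'joints': [1.079, 0.427, 0.074, 1.607, -0.034, 1.111, -0.067], 'joint_vel': [0.002, -0.0, 0.001, -0.001, -0.0, -0.0, -0.002], 'joint_torque': [-0.0, -93.578, 3.667, -45.417, -0.049, 0.02, 0.0], 'eef_pos': [0.227, -0.635, 0.216], 'orientation': [0.985, 0.171, -0.0, -0.001], 'force': [-0.839, 0.239, 0.104], 'ft_torque': [-0.001, 0.02, -0.019], 'grasp_force': 0.0, 'finger_gap': 0.094}
top {'fx': 435.693, 'fy': 435.693, 'cx': 314.337, 'cy': 236.576, 'T': [[-0.018, 0.994, -0.11, 0.499], [-1.0, -0.017, 0.009, 0.004], [0.008, 0.11, 0.994, 1.044], [0.0, 0.0, 0.0, 1.0]], 'shot': 1}
small_trough [([179.0, 248.0, 218.0, 309.0], 0.8)]
large_trough [([336.0, 218.0, 368.0, 292.0], 0.51)]
small_lid [([164.0, 247.0, 209.0, 308.0], 0.97)]
large_lid [([338.0, 220.0, 388.0, 288.0], 0.79), ([334.0, 223.0, 376.0, 292.0], 0.74)]
slide_rack []
tray [([245.0, 191.0, 312.0, 335.0], 0.61)]
amber_bottle [([222.0, 163.0, 247.0, 186.0], 0.75)]
dropper_bottle []
tweezers []
side {'fx': 477.11, 'fy': 477.11, 'cx': 314.849, 'cy': 238.193, 'T': [[0.997, 0.02, -0.069, 0.506], [-0.07, 0.513, -0.856, -0.998], [0.018, 0.858, 0.513, 0.701], [0.0, 0.0, 0.0, 1.0]], 'shot': 2}
small_trough [([262.0, 200.0, 308.0, 228.0], 0.77)]
large_trough [([276.0, 284.0, 309.0, 313.0], 0.95)]
small_lid [([265.0, 184.0, 303.0, 204.0], 0.96)]
large_lid [([274.0, 258.0, 343.0, 288.0], 0.78)]
slide_rack []
tray [([237.0, 236.0, 361.0, 271.0], 0.96), ([378.0, 253.0, 387.0, 274.0], 0.17)]
amber_bottle [([362.0, 211.0, 378.0, 236.0], 0.81)]
dropper_bottle [([376.0, 251.0, 386.0, 274.0], 0.68)]
tweezers []
```

View pics/top0.png

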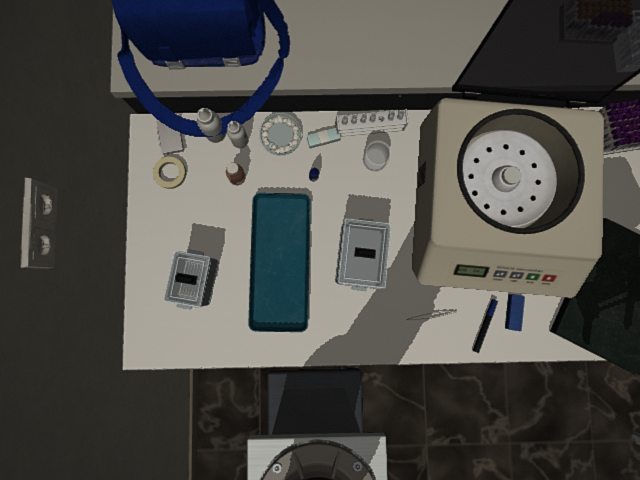

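View pics/side0.png

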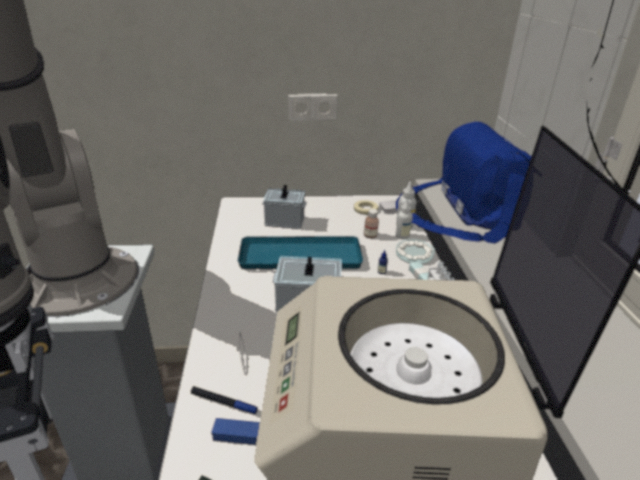

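Top view: small lid rib near (186,279), large rib near (365,253), tray centred (281,262). The side view confirms both troughs are covered, with the tray between them. The ribs run along world y. Next I measure them.

```bash
cat > h.py <<'E'
from bench import *
import cv2, numpy as np
def ray(c,u,v,z):
    d=np.array([(u-c["cx"])/c["fx"],-(v-c["cy"])/c["fy"],-1.0]); T=np.array(c["T"])
    d=T[:3,:3]@d; o=T[:3,3]; return o+d*(z-o[2])/d[2]
def proj(c,p):
    T=np.array(c["T"]); q=T[:3,:3].T@(np.asarray(p)-T[:3,3]); return c["cx"]+c["fx"]*q[0]/-q[2], c["cy"]-c["fy"]*q[1]/-q[2]
def blobs(c,mask,z,amin=20,box=None):
    m=mask.astype(np.uint8)
    if box: 
        k=np.zeros_like(m); k[box[1]:box[3],box[0]:box[2]]=1; m&=k
    n,l,st,ce=cv2.connectedComponentsWithStats(m)
    out=[]
    for i in range(1,n):
        if st[i,4]<amin: continue
        ys,xs=np.nonzero(l==i)
        P=np.array([ray(c,x,y,z)[:2] for x,y in zip(xs,ys)])
        (cx,cy),(w,h),a=cv2.minAreaRect((P*1000).astype(np.float32))
        if w<h: w,h,a=h,w,a-90
        out.append(dict(n=int(st[i,4]),mean=np.round(P.mean(0),4),rect=(round(cx,1),round(cy,1)),wh=(round(w),round(h)),ang=round((a+90)%180-90,1)))
    return sorted(out,key=lambda d:-d["n"])
def tool():
    s=read_state(); x,y,z,w=s["orientation"]
    return np.array(s["eef_pos"]), np.arctan2(2*(x*y+z*w),1-2*(y*y+z*z)), s
def go(p,psi):
    """shift cm in tool axes and twist from the present pose to TCP p, tool-x yaw psi"""
    e,ps,_=tool(); d=np.asarray(p)-e; c,s=np.cos(ps),np.sin(ps)
    tw=-((psi-ps+np.pi)%(2*np.pi)-np.pi)
    return np.round([100*(c*d[0]+s*d[1]),100*(s*d[0]-c*d[1]),-100*d[2],tw],2)
E
python3 - <<'E'
from h import *
c=capture("top"); im=c["img"].astype(int)
dark=im.max(2)<60
for b in ((165,250,212,305),(338,222,388,288)): print(blobs(c,dark,0.112,15,b)[:2])
hsv=cv2.cvtColor(c["img"],cv2.COLOR_RGB2HSV)
teal=(hsv[...,0]>80)&(hsv[...,0]<105)&(hsv[...,1]>120)
print(blobs(c,teal,0.022,500,(235,170,325,345))[:2])
def crop(x0,y0,x1,y1,n): cv2.imwrite(n,cv2.resize(c["img"][y0:y1,x0:x1,::-1],None,fx=6,fy=6,interpolation=cv2.INTER_CUBIC))
a=c["img"][210:315,150:220,::-1];b=c["img"][210:315,325,None] 
cv2.imwrite("pics/lids.png",cv2.resize(np.hstack([c["img"][215:310,155:220,::-1],c["img"][215:310,330:395,::-1]]),None,fx=6,fy=6,interpolation=cv2.INTER_CUBIC))
w=capture("wrist"); print(np.round(w["T"],3).tolist(),w["fx"])
for z,n in((.114,'rib'),):pass
# initial move targets
print(go([.5,-.11,.25],np.pi/2), tool()[1])
E
```

```text
[{'n': 227, 'mean': array([0.4994, 0.2232]), 'rect': (509.8, 220.5), 'wh': (99, 16), 'ang': -10.8}, {'n': 202, 'mean': array([0.5169, 0.2701]), 'rect': (517.1, 270.3), 'wh': (47, 20), 'ang': 80.3}]
[{'n': 189, 'mean': array([ 0.5655, -0.1119]), 'rect': (565.4, -112.0), 'wh': (45, 20), 'ang': 82.3}]
[{'n': 7848, 'mean': array([0.5533, 0.0775]), 'rect': (556.0, 77.5), 'wh': (323, 135), 'ang': -2.1}]
[[0.336, 0.916, 0.218, 0.29], [-0.942, 0.327, 0.078, -0.614], [0.0, -0.231, 0.973, 0.384], [0.0, 0.0, 0.0, 1.0]] 363.8711888524736
[ 43.39 -40.33  -3.35  -1.23] 0.34279615135607716
```

View pics/lids.png

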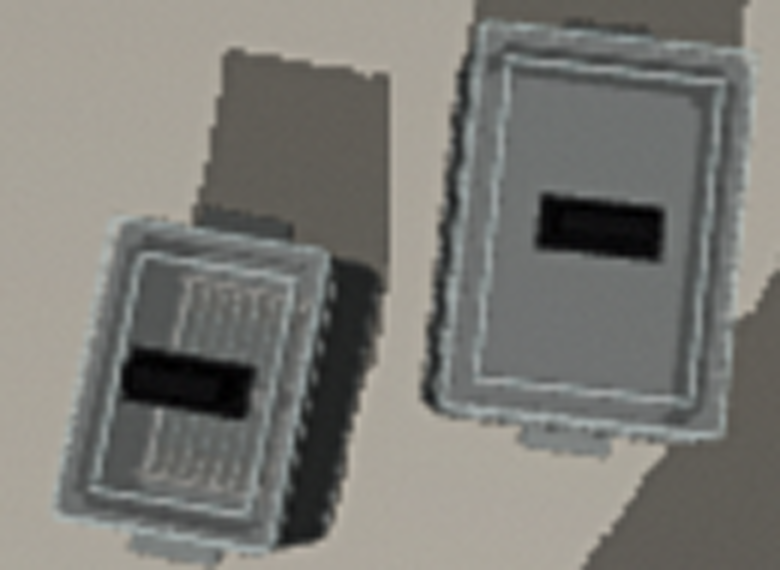

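The crop shows both lids seated: the small one yawed about −10°, the large one about −7°, and the rack visible through the small lid. Next I check the centrifuge height for a safe path, and the tray angle.

```bash
python3 - <<'E'
from h import *
t=capture("top"); s=capture("side")
def tri(a,b):
    best=min((np.linalg.norm(ray(t,*a,z)-ray(s,*b,z)),z) for z in np.arange(0,.5,.005)); return np.round(ray(t,*a,best[1]),3),round(best[0],3)
print(tri((521,174),(423,335)),tri((550,278),(284,403)))
hsv=cv2.cvtColor(t["img"],cv2.COLOR_RGB2HSV)
m=((hsv[...,0]>80)&(hsv[...,0]<105)&(hsv[...,1]>120)).astype(np.uint8); k=np.zeros_like(m);k[170:345,235:325]=1;m&=k
ys,xs=np.nonzero(m); P=np.float32([ray(t,x,y,.022)[:2]*1000 for x,y in zip(xs,ys)])
print(cv2.boxPoints(cv2.minAreaRect(P)).round(), P.min(0),P.max(0))
print(go([.46,-.11,.40],1.436),go([.565,-.112,.25],1.436))
E
```

```text
(array([ 0.717, -0.429,  0.175]), np.float64(0.014)) (array([ 0.504, -0.505,  0.115]), np.float64(0.002))
[[392.  16.]
 [715.   4.]
 [720. 139.]
 [397. 151.]] [393.31055    5.642645] [718.47217 148.74973]
[ 39.63 -41.68 -18.35  -1.09] [ 49.45 -37.96  -3.35  -1.09]
```

```bash
python3 -m handwheel '[[9.4,[0,0,-9],0],[9.4,[0,0,-18],0],[9.4,[0,0,-18],0],[9.4,[0,0,-18],0],[9.4,[39,-41,-18],-1.09],[9.4,[39,-41,-18],-1.09],[9.4,[39,-41,-18],-1.09],[9.4,[39,-41,-18],-1.09],[9.4,[39,-41,-18],-1.09],[9.4,[39,-41,-18],-1.09],[9.4,[39,-41,-18],-1.09],[9.4,[39,-41,-18],-1.09]]'
python3 -c "
from h import *
print(tool()[:2],go([.54,-.112,.28],1.436))"
```

```text
clock: 2.4
eef_pos: [0.3894, -0.2681, 0.3968]
orientation: [0.752, 0.659, -0.0, 0.0]
force: [2.0, 0.2, -0.1]
finger_gap: 0.0939
grasp_force: 0.0
(array([ 0.38941411, -0.2681386 ,  0.39678963]), np.float64(1.4385098639761376)) [17.46 12.87 11.68  0.  ]
```

```bash
python3 -m handwheel '[[9.4,[17.5,13,6],0],[9.4,[17.5,13,6],0],[9.4,[17.5,13,6],0],[9.4,[17.5,13,6],0],[9.4,[17.5,13,9],0],[9.4,[17.5,13,12],0],[9.4,[17.5,13,12],0],[9.4,[17.5,13,12],0]]'
cat > look.py <<'E'
from h import *
import sys
e,ps,s=tool(); w=capture("wrist"); print(np.round(e,4),round(ps,4))
print(blobs(w,w["img"].max(2)<45,float(sys.argv[2]),150)[:4])
cv2.imwrite(sys.argv[1],w["img"][:,:,::-1])
for o in sys.argv[3:]: print(o,[(np.round(d["rect"]).tolist(),round(d["p"],2)) for d in search_frame(w,o)[:2]])
E
python3 look.py pics/w1.png .114 large_lid large_trough
```

```text
clock: 3.2
eef_pos: [0.5418, -0.1151, 0.2773]
orientation: [0.754, 0.656, -0.0, -0.0]
force: [-0.1, 1.0, 1.1]
finger_gap: 0.0942
grasp_force: 0.0
[ 0.5418 -0.1151  0.2773] 1.4322
[{'n': 102671, 'mean': array([ 0.4714, -0.232 ]), 'rect': (535.3, -166.7), 'wh': (709, 473), 'ang': -7.9}, {'n': 915, 'mean': array([0.4336, 0.049 ]), 'rect': (434.0, 45.8), 'wh': (82, 12), 'ang': -89.0}, {'n': 790, 'mean': array([ 0.5648, -0.1091]), 'rect': (565.1, -109.3), 'wh': (41, 16), 'ang': 82.6}, {'n': 357, 'mean': array([ 0.3649, -0.2865]), 'rect': (362.3, -287.1), 'wh': (49, 17), 'ang': -89.3}]
large_lid [([268.0, 163.0, 421.0, 266.0], 0.84), ([231.0, 299.0, 248.0, 338.0], 0.16)]
large_trough [([262.0, 157.0, 395.0, 223.0], 0.83)]
```

View pics/w1.png

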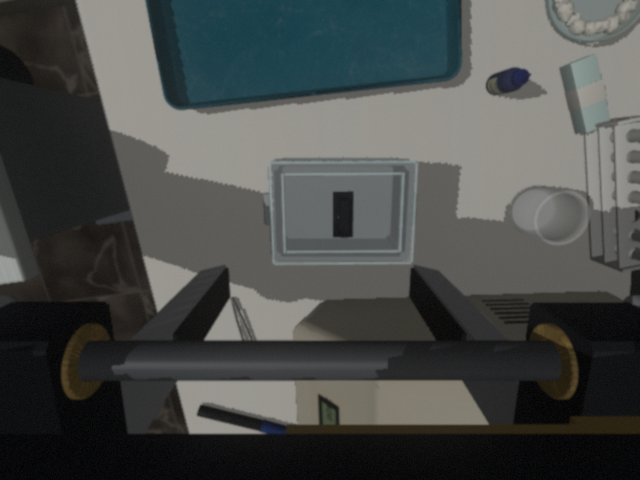

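Wrist view: large lid seated, rib at about (343,214), jaws aligned with it. Both cameras put the rib at x=0.565, y≈−0.11. Descending to grasp.

```bash
python3 -c "
from h import *
print(go([.565,-.111,.102],1.442))"
```

```text
[ 7.400e-01  2.170e+00  1.765e+01 -1.000e-02]
```

```bash
python3 -m handwheel '[[9.4,[0.7,2.2,5],-0.01],[9.4,[0.7,2.2,10],-0.01],[9.4,[0.7,2.2,14],-0.01],[9.4,[0.7,2.2,16],-0.01],[9.4,[0.7,2.2,17],-0.01],[9.4,[0.7,2.2,17.5],-0.01],[9.4,[0.7,2.2,17.5],-0.01],[9.4,[0.7,2.2,17.5],-0.01]]'
python3 -c "
from h import *
print(tool()[:2],go([.565,-.111,.102],1.442))"
```

```text
clock: 4.15
eef_pos: [0.5656, -0.111, 0.103]
orientation: [0.751, 0.66, 0.001, 0.001]
force: [-0.7, 0.7, -0.1]
finger_gap: 0.094
grasp_force: 0.0
(array([ 0.56560901, -0.11098671,  0.10300581]), np.float64(1.4424189096847366)) [-0.01 -0.06  0.1   0.  ]
```

```bash
python3 -m handwheel '[[6,[0,0,0.1],0],[3,[0,0,0.1],0],[0,[0,0,0.1],0],[0,[0,0,0.1],0],[0,[0,0,0.1],0],[0,[0,0,0.1],0],[0,[0,0,0.1],0],[0,[0,0,0.1],0],[0,[0,0,0.1],0],[0,[0,0,0.1],0]]'; python3 -c "
from h import *
print(tool()[:2])"
```

```text
clock: 5.15
eef_pos: [0.5647, -0.1107, 0.1005]
orientation: [0.751, 0.66, 0.0, -0.0]
force: [-0.7, -0.4, 1.0]
finger_gap: 0.0172
grasp_force: 0.0
(array([ 0.56470211, -0.11071885,  0.10049066]), np.float64(1.4427240834745207))
```

```bash
python3 -m handwheel '[[0,[0,0,0],0],[0,[0,0,0],0],[0,[0,0,0],0],[0,[0,0,0],0]]'; python3 -c "
from h import *
print(tool()[:2])"
```

```text
clock: 5.55
eef_pos: [0.5648, -0.1107, 0.1005]
orientation: [0.751, 0.66, 0.0, 0.0]
force: [0.3, -0.4, -0.6]
finger_gap: 0.0098
grasp_force: 30.0
(array([ 0.5647516 , -0.11070061,  0.10050083]), np.float64(1.44277577723176))
```

```bash
python3 -c "
from h import *
print(go([.565,-.111,.18],1.4428),go([.631,.075,.18],1.534),go([.631,.075,.0255],1.534))"
python3 -m handwheel '[[0,[0,0,-1],0],[0,[0,0,-3],0],[0,[0,0,-6],0],[0,[0,0,-8],0],[0,[0,0,-8],0],[0,[0,0,-8],0]]'; python3 -c "
from h import *
print(tool()[:2],tool()[2]['force'],go([.631,.075,.18],1.534),go([.631,.075,.0255],1.534))"
```

```text
[-0.03  0.03 -7.95 -0.  ] [19.26  4.2  -7.95 -0.09] [19.26  4.2   7.5  -0.09]
clock: 6.15
eef_pos: [0.5646, -0.1109, 0.1807]
orientation: [0.751, 0.66, 0.0, 0.0]
force: [-0.5, -0.4, -1.6]
finger_gap: 0.0097
grasp_force: 30.0
(array([ 0.56459449, -0.11085571,  0.18074863]), np.float64(1.4425908556385052)) [-0.49194782 -0.36546741 -1.61551435] [19.28  4.21  0.07 -0.09] [19.28  4.21 15.52 -0.09]
```

Lifted (1.4 N load). Now move over the tray and descend most of the way.

```bash
python3 -m handwheel '[[0,[4,1,0],0],[0,[8,2,0],-0.03],[0,[12,3,0],-0.06],[0,[16,4,0],-0.09],[0,[19.3,4.2,0],-0.09],[0,[19.3,4.2,3],-0.09],[0,[19.3,4.2,7],-0.09],[0,[19.3,4.2,10],-0.09],[0,[19.3,4.2,11],-0.09],[0,[19.3,4.2,11],-0.09]]'; python3 look.py pics/w2.png .05 large_lid tray;  python3 -c "
from h import *
print(tool()[:2],go([.631,.075,.0255],1.534))
c=capture('side'); cv2.imwrite('pics/s2.png',cv2.resize(c['img'][180:330,180:430,::-1],None,fx=3,fy=3))"
```

```text
clock: 7.15
eef_pos: [0.6298, 0.0752, 0.0687]
orientation: [0.72, 0.694, -0.001, -0.001]
force: [0.7, -0.3, -2.1]
finger_gap: 0.0101
grasp_force: 30.0
[0.6298 0.0752 0.0687] 1.533
[{'n': 29723, 'mean': array([ 0.6251, -0.0413]), 'rect': (625.1, -41.0), 'wh': (399, 35), 'ang': -2.0}, {'n': 16795, 'mean': array([0.562 , 0.0251]), 'rect': (528.7, 24.7), 'wh': (169, 79), 'ang': -2.0}, {'n': 12469, 'mean': array([0.683 , 0.0236]), 'rect': (725.7, 19.6), 'wh': (165, 73), 'ang': -2.7}, {'n': 3843, 'mean': array([0.6287, 0.0594]), 'rect': (629.4, 57.1), 'wh': (72, 30), 'ang': 86.9}]
large_lid [([174.0, 184.0, 462.0, 343.0], 0.68)]
tray [([0.0, 143.0, 467.0, 346.0], 0.63)]
(array([0.63183257, 0.07556977, 0.07194232]), np.float64(1.532663525803443)) [-0.06 -0.08  4.64 -0.  ]
```

View pics/w2.png

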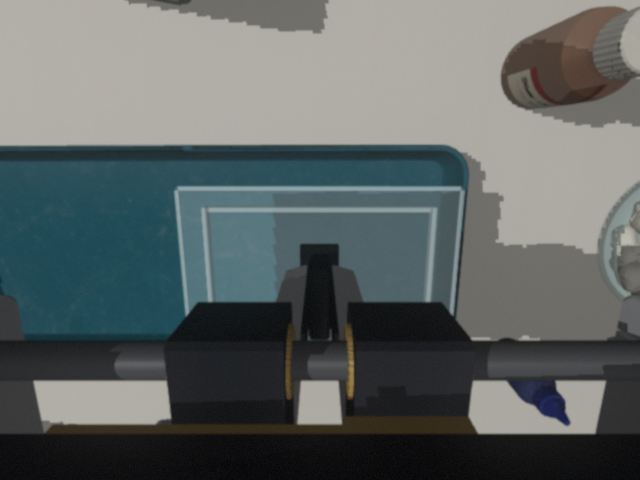

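Lid level and parallel to the tray, whose inner edges show at column ~458 (right) and row ~160 (top). I check margins at their true heights.

```bash
python3 -c "
from h import *
w=capture('wrist')
for n,u,v,z in (('lid R',462,210,.059),('lid T',320,188,.059),('lid L',178,210,.059),('tray R outer',468,220,.024),('tray R floor',455,220,.003),('tray T rim',320,147,.024),('tray T floor',320,158,.003)): print(n,np.round(ray(w,u,v,z),4))
print(go([.631,.075,.0255],1.534))"
```

```text
lid R [0.7053 0.1098 0.059 ]
lid T [0.6346 0.1235 0.059 ]
lid L [0.5631 0.1153 0.059 ]
tray R outer [0.723  0.0974 0.024 ]
tray R floor [0.7231 0.0935 0.003 ]
tray T rim [0.6355 0.1435 0.024 ]
tray T floor [0.6353 0.1369 0.003 ]
[-0.04 -0.09  4.66 -0.  ]
```

```bash
python3 -m handwheel '[[0,[0.3,-0.3,1.5],0],[0,[0.3,-0.3,3],0],[0,[0.3,-0.3,3.8],0],[0,[0.3,-0.3,4.1],0],[0,[0.3,-0.3,4.3],0],[0,[0.3,-0.3,4.4],0],[0,[0.3,-0.3,4.4],0]]'; python3 -c "
from h import *
print(tool()[:2],tool()[2]['force'])"
```

```text
clock: 8.1
eef_pos: [0.6283, 0.0785, 0.0267]
orientation: [0.72, 0.694, 0.0, 0.0]
force: [0.3, 0.6, -0.7]
finger_gap: 0.0099
grasp_force: 30.0
(array([0.62834849, 0.07849501, 0.02671134]), np.float64(1.5327254268802237)) [ 0.34583457  0.64439673 -0.72589338]
```

```bash
python3 -m handwheel '[[0,[0,0,0.1],0],[0,[0,0,0.1],0],[0,[0,0,0.2],0],[0,[0,0,0.2],0]]'; python3 -c "
from h import *
print(tool()[:2],tool()[2]['force'])"
```

```text
clock: 8.5
eef_pos: [0.6283, 0.0784, 0.0255]
orientation: [0.72, 0.693, 0.0, 0.0]
force: [-4.9, -1.7, 12.2]
finger_gap: 0.0095
grasp_force: 30.0
(array([0.628284  , 0.0784422 , 0.02548856]), np.float64(1.5326386003040036)) [-4.8642677  -1.70544884 12.192449  ]
```

```bash
python3 -m handwheel '[[4,[0,0,-0.1],0],[4,[0,0,-0.1],0],[4,[0,0,-0.1],0],[4,[0,0,-0.1],0],[4,[0,0,-0.1],0],[9.4,[0,0,-3],0],[9.4,[0,0,-7],0],[9.4,[0,0,-12],0],[9.4,[0,0,-17],0],[9.4,[0,0,-22],0],[9.4,[0,0,-25],0]]'; python3 -c "
from h import *
print(tool()[:2],tool()[2]['finger_gap'],go([.52,.265,.28],np.pi/2-.17))
c=capture('top'); print([(np.round(d['rect']).tolist(),round(d['p'],2)) for d in search_frame(c,'large_lid')[:2]])
"
```

```text
clock: 9.6
eef_pos: [0.6288, 0.0788, 0.2788]
orientation: [0.72, 0.694, 0.002, 0.001]
force: [0.0, 0.2, 0.2]
finger_gap: 0.0849
grasp_force: 0.0
(array([0.62880334, 0.07884914, 0.27876159]), np.float64(1.532898208388944)) 0.08487747788253935 [ 18.19 -11.58  -0.12   0.13]
[([177.0, 246.0, 218.0, 314.0], 0.2)]
```

```bash
python3 -m handwheel '[[9.4,[5,-3,0],0],[9.4,[9,-6,0],0.05],[9.4,[13,-9,0],0.1],[9.4,[17,-11,0],0.13],[9.4,[18.2,-11.6,0],0.13],[9.4,[18.2,-11.6,0],0.13],[9.4,[18.2,-11.6,0],0.13]]'; python3 look.py pics/w3.png .114;  python3 -c "
from h import *
c=capture('wrist');w=c
m=w['img'].max(2)<45
print(blobs(w,m,.105,150,(200,100,450,290))[:3]); cv2.imwrite('pics/dummy.png',w['img'][:,:,::-1])"
```

```text
clock: 10.4
eef_pos: [0.5192, 0.2641, 0.2738]
orientation: [0.764, 0.645, -0.0, 0.0]
force: [-0.5, -0.1, 0.0]
finger_gap: 0.0939
grasp_force: 0.0
[0.5192 0.2641 0.2738] 1.403
[{'n': 104394, 'mean': array([0.4517, 0.1232]), 'rect': (502.3, 161.2), 'wh': (702, 362), 'ang': -9.6}, {'n': 1167, 'mean': array([0.7799, 0.208 ]), 'rect': (782.7, 209.2), 'wh': (51, 29), 'ang': -28.5}, {'n': 839, 'mean': array([0.5175, 0.2809]), 'rect': (517.6, 280.5), 'wh': (40, 16), 'ang': 79.9}, {'n': 224, 'mean': array([0.3124, 0.4468]), 'rect': (312.4, 445.2), 'wh': (28, 17), 'ang': -59.0}]
[{'n': 846, 'mean': array([0.517 , 0.2795]), 'rect': (516.8, 279.1), 'wh': (42, 17), 'ang': 80.3}, {'n': 300, 'mean': array([0.6059, 0.1892]), 'rect': (608.4, 191.8), 'wh': (26, 22), 'ang': -9.7}, {'n': 255, 'mean': array([0.4148, 0.2216]), 'rect': (412.5, 224.7), 'wh': (21, 20), 'ang': 80.3}]
```

View pics/w3.png

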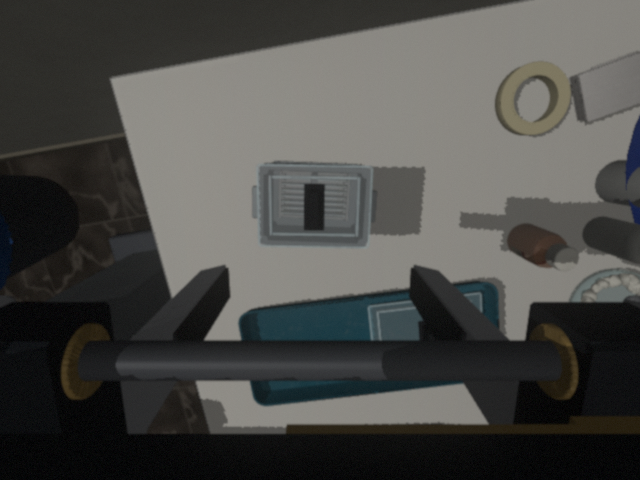

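Wrist view: small lid rib at (314,207), rack visible below, and the large lid lying in the tray. The two cameras see opposite rib ends, so the true centre is about (0.517, 0.276).

```bash
python3 -c "
from h import *
print(tool()[:2],go([.517,.276,.1005],1.398))"
```

```text
(array([0.519823  , 0.26318585, 0.27396345]), np.float64(1.4008390171178806)) [ 1.22 -0.49 17.35  0.  ]
```

```bash
python3 -m handwheel '[[9.4,[1.2,-0.4,5],0],[9.4,[1.2,-0.4,10],0],[9.4,[1.2,-0.4,14],0],[9.4,[1.2,-0.4,16],0],[8,[1.2,-0.4,16.8],0],[6,[1.2,-0.4,17.2],0],[3,[1.2,-0.4,17.2],0],[3,[1.2,-0.4,17.2],0],[3,[1.2,-0.4,17.2],0],[3,[1.2,-0.4,17.2],0],[3,[1.2,-0.4,17.2],0]]'
python3 -c "
from h import *
print(tool()[:2],go([.517,.276,.1005],1.398))"
```

```text
clock: 11.6
eef_pos: [0.5174, 0.2773, 0.103]
orientation: [0.764, 0.645, 0.0, 0.0]
force: [0.2, -0.2, 0.5]
finger_gap: 0.0411
grasp_force: 0.0
(array([0.51740709, 0.27727322, 0.10298142]), np.float64(1.402683000196128)) [-0.13 -0.02  0.25  0.  ]
```

```bash
python3 -m handwheel '[[0,[0,0,0.2],0],[0,[0,0,0.2],0],[0,[0,0,0.2],0],[0,[0,0,0.2],0],[0,[0,0,0.2],0],[0,[0,0,0.2],0],[0,[0,0,0.2],0]]'
python3 -c "
from h import *
print(tool()[:2],tool()[2]['force'])"
```

```text
clock: 12.3
eef_pos: [0.5171, 0.2772, 0.1005]
orientation: [0.764, 0.645, -0.0, -0.0]
force: [-0.3, 0.9, -1.5]
finger_gap: 0.0095
grasp_force: 30.0
(array([0.5171347 , 0.27722846, 0.10045295]), np.float64(1.4027221904818692)) [-0.33267823  0.85347617 -1.53657682]
```

```bash
python3 -m handwheel '[[0,[0,0,-1],0],[0,[0,0,-3],0],[0,[0,0,-6],0],[0,[0,0,-8],0],[0,[0,0,-8],0],[0,[0,0,-8],0]]'; python3 -c "
from h import *
print(tool()[:2],tool()[2]['force'],go([.476,.081,.0705],1.534))"
```

```text
clock: 12.9
eef_pos: [0.5173, 0.2771, 0.1808]
orientation: [0.764, 0.645, 0.0, 0.0]
force: [-0.1, -0.0, -1.5]
finger_gap: 0.0097
grasp_force: 30.0
(array([0.5173233 , 0.277089  , 0.18084703]), np.float64(1.402494957874198)) [-0.10858893 -0.04144756 -1.51343032] [-20.02  -0.79  11.03  -0.13]
```

```bash
python3 -m handwheel '[[0,[-4,0,0],0],[0,[-8,0,0],-0.03],[0,[-12,-0.4,0],-0.06],[0,[-16,-0.8,0],-0.1],[0,[-20,-0.8,0],-0.13],[0,[-20,-0.8,3],-0.13],[0,[-20,-0.8,7],-0.13],[0,[-20,-0.8,10],-0.13],[0,[-20,-0.8,11],-0.13],[0,[-20,-0.8,11],-0.13]]'; python3 look.py pics/w4.png .05
```

```text
clock: 13.9
eef_pos: [0.4747, 0.0814, 0.0692]
orientation: [0.72, 0.694, -0.001, -0.001]
force: [0.4, -0.4, -1.4]
finger_gap: 0.0098
grasp_force: 30.0
[0.4747 0.0814 0.0692] 1.5334
[{'n': 32371, 'mean': array([0.3671, 0.0622]), 'rect': (374.6, 91.1), 'wh': (207, 171), 'ang': 87.9}, {'n': 29922, 'mean': array([ 0.4699, -0.0355]), 'rect': (470.1, -34.6), 'wh': (400, 36), 'ang': -1.9}, {'n': 14820, 'mean': array([0.5339, 0.0293]), 'rect': (570.8, 26.7), 'wh': (166, 74), 'ang': -2.0}, {'n': 4012, 'mean': array([0.4735, 0.0668]), 'rect': (474.3, 62.8), 'wh': (78, 30), 'ang': 86.9}]
```

View pics/w4.png

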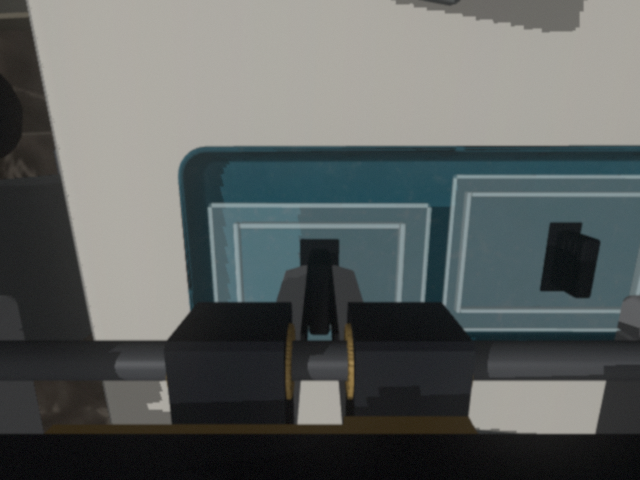

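The large lid lies flat in the tray (left edge at column ~452). The small lid hovers over the free end (columns 210–430), clear of it. Lowering.

```bash
python3 -m handwheel '[[0,[0,0,1.5],0],[0,[0,0,3],0],[0,[0,0,3.8],0],[0,[0,0,4.2],0],[0,[0,0,4.4],0],[0,[0,0,4.5],0],[0,[0,0,4.6],0],[0,[0,0,4.6],0]]'; python3 -c "
from h import *
print(tool()[:2],tool()[2]['force'])"
```

```text
clock: 14.75
eef_pos: [0.4763, 0.0815, 0.0254]
orientation: [0.72, 0.693, 0.0, 0.0]
force: [-3.4, -0.3, 12.7]
finger_gap: 0.0102
grasp_force: 30.0
(array([0.47626292, 0.0814681 , 0.0253916 ]), np.float64(1.5326625586773166)) [-3.44054397 -0.28766522 12.65364133]
```

```bash
python3 -m handwheel '[[4,[0,0,-0.1],0],[4,[0,0,-0.1],0],[4,[0,0,-0.1],0],[4,[0,0,-0.1],0],[4,[0,0,-0.1],0],[9.4,[0,0,-3],0],[9.4,[0,0,-7],0],[9.4,[0,0,-12],0],[9.4,[0,0,-17],0],[9.4,[0,0,-20],0],[9.4,[0,0,-20],0]]'; python3 -c "
from h import *
print(tool()[:2],go([.518,.264,.225],1.3987))"
```

```text
clock: 15.85
eef_pos: [0.4778, 0.0818, 0.2286]
orientation: [0.721, 0.693, 0.002, 0.002]
force: [-0.6, -1.0, -0.3]
finger_gap: 0.0851
grasp_force: 0.0
(array([0.47778754, 0.08181276, 0.22859113]), np.float64(1.53234656419337)) [18.36  3.32  0.36  0.13]
```

```bash
python3 -m handwheel '[[9.4,[5,1,0],0],[9.4,[9,2,0],0.05],[9.4,[13,3,0],0.1],[9.4,[17,3.3,0],0.13],[9.4,[18.3,3.3,0],0.13],[9.4,[18.3,3.3,0],0.13],[9.4,[18.3,3.3,0],0.13]]'; python3 -c "
from h import *
c=capture('wrist');w=c
print(tool()[:2])
m=w['img'].max(2)<45
print(blobs(w,m,.075,150,(200,100,450,270))[:3]); cv2.imwrite('pics/w5.png',w['img'][:,:,::-1])
c=capture('top')
print(blobs(c,c['img'].max(2)<60,.077,15,(160,240,225,315))[:3])
cv2.imwrite('pics/t5.png',cv2.resize(np.hstack([c['img'][215:310,155:220,::-1],c['img'][215:310,330:395,::-1]]),None,fx=6,fy=6,interpolation=cv2.INTER_CUBIC))"
```

```text
clock: 16.55
eef_pos: [0.5155, 0.262, 0.2237]
orientation: [0.764, 0.645, -0.001, -0.0]
force: [-0.1, -0.3, -0.4]
finger_gap: 0.0941
grasp_force: 0.0
(array([0.51576693, 0.26145541, 0.22397592]), np.float64(1.401995452419844))
[{'n': 1707, 'mean': array([0.5021, 0.2539]), 'rect': (501.2, 253.4), 'wh': (104, 48), 'ang': -37.8}, {'n': 419, 'mean': array([0.5158, 0.2813]), 'rect': (515.8, 280.7), 'wh': (35, 10), 'ang': 80.1}]
[{'n': 1409, 'mean': array([0.5268, 0.3097]), 'rect': (522.9, 296.4), 'wh': (163, 81), 'ang': 1.2}, {'n': 308, 'mean': array([0.51  , 0.2276]), 'rect': (509.1, 227.5), 'wh': (104, 17), 'ang': -9.8}]
```

View pics/w5.png

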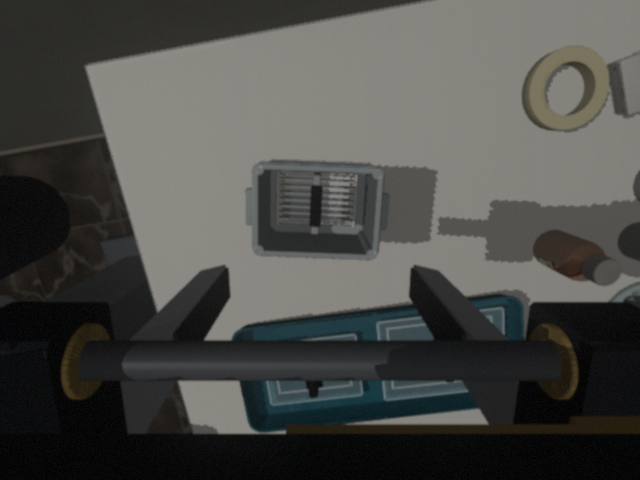

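The open small trough shows the rack's black grip at (316,206), 35×10 mm as expected, at (0.516, 0.280). I enter with the jaws part-open so they clear the trough walls.

```bash
python3 -m handwheel '[[4,[0,0,0],0],[4,[1,0,3],0],[4,[1.9,-0.2,6],0],[4,[1.9,-0.2,9],0],[4,[1.9,-0.2,10],0],[4,[1.9,-0.2,10],0],[4,[1.9,-0.2,10],0]]'; python3 -c "
from h import *
print(tool()[:2],tool()[2]['finger_gap'],go([.516,.280,.062],1.398))
c=capture('wrist');w=c
m=w['img'].max(2)<45
print(blobs(w,m,.075,150,(200,100,450,330))[:4]); cv2.imwrite('pics/w6.png',w['img'][:,:,::-1])"
```

```text
clock: 17.35
eef_pos: [0.5177, 0.282, 0.1257]
orientation: [0.764, 0.645, 0.001, 0.0]
force: [0.0, -0.5, -0.2]
finger_gap: 0.0417
grasp_force: 0.0
(array([0.5176575 , 0.28196036, 0.12574175]), np.float64(1.402093423058296)) 0.04170175208530848 [-0.22 -0.13  6.37  0.  ]
[{'n': 5356, 'mean': array([0.5137, 0.2567]), 'rect': (515.9, 267.3), 'wh': (89, 66), 'ang': -9.7}, {'n': 814, 'mean': array([0.5853, 0.2319]), 'rect': (584.5, 231.5), 'wh': (23, 18), 'ang': -9.7}, {'n': 639, 'mean': array([0.5645, 0.2763]), 'rect': (563.1, 275.7), 'wh': (41, 10), 'ang': 78.4}, {'n': 545, 'mean': array([0.4419, 0.2562]), 'rect': (442.2, 255.8), 'wh': (18, 15), 'ang': 80.3}]
```

View pics/w6.png

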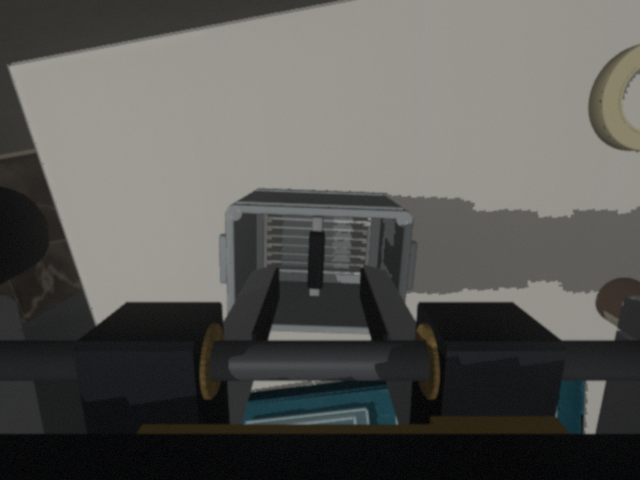

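The jaws straddle the grip (rows 231–290 at column 316), clear of the walls. Quick check of grip centre, then descend.

```bash
python3 -c "
from h import *
w=capture('wrist')
for u,v in((316,232),(316,289),(308,260),(324,260)): print(np.round(ray(w,u,v,.077),4))
for u,v in((235,214),(405,218),(390,325),(245,325)): print('rim',np.round(ray(w,u,v,.084),4))
"
python3 -m handwheel '[[4,[-0.1,-0.1,2],0],[4,[-0.1,-0.1,4],0],[4,[-0.1,-0.1,5.5],0],[4,[-0.1,-0.1,6.3],0],[4,[-0.1,-0.1,6.3],0],[4,[-0.1,-0.1,6.3],0]]'; python3 -c "
from h import *
print(tool()[:2],tool()[2]['force'])"
```

```text
[0.5194 0.3    0.077 ]
[0.5132 0.2636 0.077 ]
[0.5115 0.2833 0.077 ]
[0.5213 0.2816 0.077 ]
rim [0.475  0.3201 0.084 ]
rim [0.5725 0.3011 0.084 ]
rim [0.5554 0.2348 0.084 ]
rim [0.4657 0.2501 0.084 ]
clock: 18.05
eef_pos: [0.5161, 0.2816, 0.0622]
orientation: [0.764, 0.645, 0.0, -0.0]
force: [0.9, -0.1, -0.0]
finger_gap: 0.0401
grasp_force: 0.0
(array([0.51613216, 0.2815958 , 0.06215637]), np.float64(1.4028343559892897)) [ 0.94036931 -0.1314132  -0.00976111]
```

```bash
python3 -m handwheel '[[0,[0,0,0],0],[0,[0,0,0],0],[0,[0,0,0],0],[0,[0,0,0],0],[0,[0,0,0],0],[0,[0,0,0],0],[0,[0,0,0],0]]'; python3 -c "
from h import *
print(tool()[:2],tool()[2]['force'])"
```

```text
clock: 18.75
eef_pos: [0.5158, 0.2812, 0.0616]
orientation: [0.764, 0.645, 0.0, -0.0]
force: [-1.1, -0.9, 1.6]
finger_gap: 0.0097
grasp_force: 30.0
(array([0.51582476, 0.28124617, 0.06157489]), np.float64(1.4027779912002896)) [-1.06448975 -0.94450513  1.64021137]
```

```bash
python3 -m handwheel '[[0,[0,0,-0.5],0],[0,[0,0,-2],0],[0,[0,0,-4.5],0],[0,[0,0,-7.5],0],[0,[0,0,-11],0],[0,[0,0,-14],0],[0,[0,0,-14],0],[0,[0,0,-14],0]]'; python3 -c "
from h import *
print(tool()[:2],tool()[2]['force'],go([.565,-.114,.2016],1.442))
c=capture('side'); cv2.imwrite('pics/s7.png',cv2.resize(c['img'][80:330,180:430,::-1],None,fx=2.3,fy=2.3))"
```

```text
clock: 19.55
eef_pos: [0.5161, 0.2813, 0.2027]
orientation: [0.764, 0.645, 0.001, 0.0]
force: [-0.6, -0.4, -1.2]
finger_gap: 0.0099
grasp_force: 30.0
(array([0.51607023, 0.28127666, 0.20267395]), np.float64(1.4025791749514867)) [-0.64838364 -0.35361464 -1.21871476] [-38.15  11.44   0.11  -0.04]
```

View pics/s7.png

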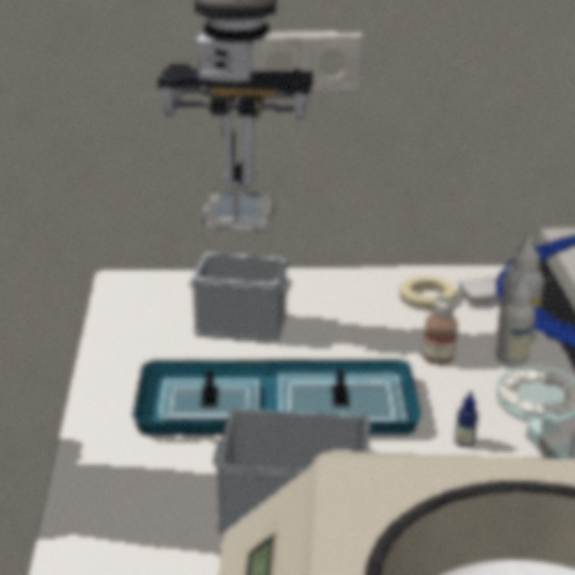

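The rack hangs upright and clear of the small trough, and both lids lie flat in the tray. Carrying it across in moderate steps.

```bash
python3 -m handwheel '[[0,[-2,0.6,0],0],[0,[-5,1.5,0],0],[0,[-9,2.7,0],0],[0,[-13,3.9,0],0],[0,[-17,5.1,0],-0.01],[0,[-21,6.3,0],-0.02],[0,[-25,7.5,0],-0.03],[0,[-29,8.7,0],-0.04],[0,[-33,9.9,0],-0.04],[0,[-36,10.8,0],-0.04],[0,[-38,11.4,0],-0.04],[0,[-38.1,11.4,0],-0.04]]';python3 -m handwheel '[[0,[0,0,0],0],[0,[0,0,0],0]]'; python3 look.py pics/w8.png .1 large_trough slide_rack; python3 -c "
from h import *
print(tool()[:2],go([.565,-.114,.0616],1.442))"
```

```text
clock: 20.8
eef_pos: [0.5637, -0.1168, 0.2]
orientation: [0.752, 0.659, -0.001, -0.001]
force: [-0.3, 0.5, -1.5]
finger_gap: 0.0094
grasp_force: 30.0
clock: 21.0
eef_pos: [0.5642, -0.1122, 0.201]
orientation: [0.75, 0.661, -0.0, -0.001]
force: [-0.5, 1.5, -1.2]
finger_gap: 0.0096
grasp_force: 30.0
[ 0.5642 -0.1122  0.201 ] 1.4442
[{'n': 52056, 'mean': array([ 0.593 , -0.2763]), 'rect': (547.4, -246.8), 'wh': (575, 172), 'ang': -7.2}, {'n': 20177, 'mean': array([ 0.4375, -0.202 ]), 'rect': (407.8, -200.5), 'wh': (246, 115), 'ang': -7.2}, {'n': 12628, 'mean': array([ 0.3566, -0.0572]), 'rect': (346.7, -49.1), 'wh': (181, 70), 'ang': 89.1}, {'n': 3648, 'mean': array([ 0.5538, -0.1772]), 'rect': (555.9, -179.2), 'wh': (107, 43), 'ang': 81.8}]
large_trough [([225.0, 165.0, 416.0, 295.0], 0.93)]
slide_rack [([248.0, 216.0, 389.0, 338.0], 0.71)]
(array([ 0.56447081, -0.11240524,  0.20143662]), np.float64(1.4442847545548678)) [-0.15  0.07 13.98  0.  ]
```

View pics/w8.png

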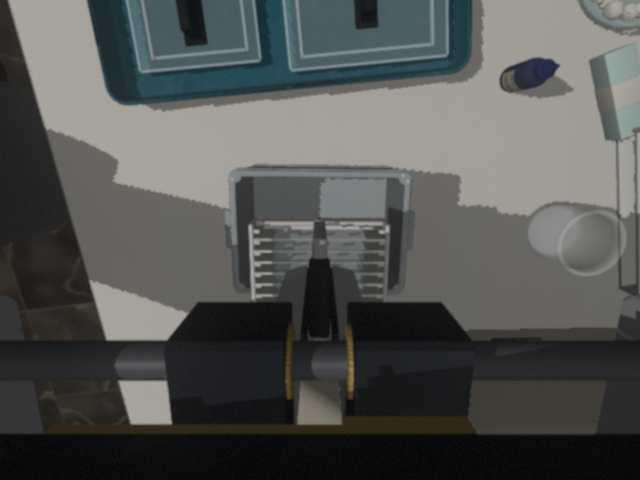

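The trough's rim corners are near (235,175) and (405,178), with the rack above it in line. Trough position from the rim:

```bash
python3 -c "
from h import *
w=capture('wrist')
P=[ray(w,u,v,.084) for u,v in((231,170),(409,173),(405,292),(236,290))]
print(np.round(P,4)); print(np.mean(P,0))
print(np.round([ray(w,320,167,.084),ray(w,320,222,.14)],4))
"
```

```text
[[ 0.5039 -0.0527  0.084 ]
 [ 0.6399 -0.0723  0.084 ]
 [ 0.6298 -0.1698  0.084 ]
 [ 0.4902 -0.1503  0.084 ]]
[ 0.56594568 -0.11130098  0.084     ]
[[ 0.5723 -0.0591  0.084 ]
 [ 0.5681 -0.0911  0.14  ]]
```

```bash
python3 -m handwheel '[[0,[0,0,3],0],[0,[0,0,6],0],[0,[0,0,9],0],[0,[0,0,11.5],0],[0,[0,0,13],0],[0,[0,0,13.5],0],[0,[0,0,13.7],0],[0,[0,0,13.8],0],[0,[0,0,13.9],0],[0,[0,0,13.9],0]]'; python3 -c "
from h import *
print(tool()[:2],tool()[2]['force'])"
```

```text
clock: 22.2
eef_pos: [0.5649, -0.1136, 0.0632]
orientation: [0.751, 0.66, 0.0, 0.0]
force: [1.0, -0.9, -2.0]
finger_gap: 0.0093
grasp_force: 30.0
(array([ 0.56488205, -0.11357627,  0.06315611]), np.float64(1.4426358689816365)) [ 0.99462494 -0.93759074 -2.01739902]
```

```bash
python3 -m handwheel '[[0,[0,0,0.1],0],[0,[0,0,0.1],0],[0,[0,0,0.2],0],[0,[0,0,0.2],0]]'; python3 -c "
from h import *
print(tool()[:2],tool()[2]['force'])"
```

```text
clock: 22.6
eef_pos: [0.5646, -0.1136, 0.0615]
orientation: [0.751, 0.66, -0.0, 0.0]
force: [-6.8, 0.5, 17.2]
finger_gap: 0.0096
grasp_force: 30.0
(array([ 0.5646088 , -0.1135616 ,  0.06146219]), np.float64(1.442565778784576)) [-6.83111542  0.49845508 17.22249926]
```

Standing on the floor (17 N contact). Release, open part-way only, and withdraw.

```bash
python3 -m handwheel '[[4,[0,0,-0.1],0],[4,[0,0,-0.1],0],[4,[0,0,-0.1],0],[4,[0,0,-0.1],0],[4,[0,0,-0.1],0],[4,[0,0,-2],0],[4,[0,0,-5],0],[4,[0,0,-9],0],[4,[0,0,-13],0],[4,[0,0,-16],0],[4,[0,0,-16],0],[4,[0,0,-16],0]]'; python3 look.py pics/w9.png .075; python3 -c "
from h import *
w=capture('wrist');print(blobs(w,w['img'].max(2)<45,.077,100,(230,150,420,300))[:3])
print(tool()[:2],go([.6283,.0785,.2],1.5327))"
```

```text
clock: 23.8
eef_pos: [0.5646, -0.1136, 0.2208]
orientation: [0.751, 0.66, 0.0, 0.0]
force: [-0.3, 0.3, -0.4]
finger_gap: 0.0401
grasp_force: 0.0
[ 0.5646 -0.1136  0.2208] 1.4426
[{'n': 75180, 'mean': array([ 0.535 , -0.2882]), 'rect': (546.5, -265.6), 'wh': (672, 234), 'ang': -7.4}, {'n': 14737, 'mean': array([ 0.3274, -0.0503]), 'rect': (324.5, -39.3), 'wh': (237, 84), 'ang': 83.6}, {'n': 1047, 'mean': array([0.4919, 0.0591]), 'rect': (491.7, 58.6), 'wh': (35, 17), 'ang': 87.7}, {'n': 645, 'mean': array([0.6191, 0.0482]), 'rect': (619.1, 48.2), 'wh': (23, 15), 'ang': 87.6}]
[{'n': 381, 'mean': array([ 0.5647, -0.1135]), 'rect': (564.8, -113.4), 'wh': (36, 8), 'ang': 82.7}, {'n': 312, 'mean': array([ 0.597 , -0.1715]), 'rect': (597.0, -169.3), 'wh': (33, 12), 'ang': -85.4}, {'n': 294, 'mean': array([ 0.5186, -0.1616]), 'rect': (520.7, -160.4), 'wh': (33, 11), 'ang': 62.8}]
(array([ 0.56389464, -0.113505  ,  0.21937536]), np.float64(1.4427354721196504)) [19.87  3.94  1.94 -0.09]
```

View pics/w9.png

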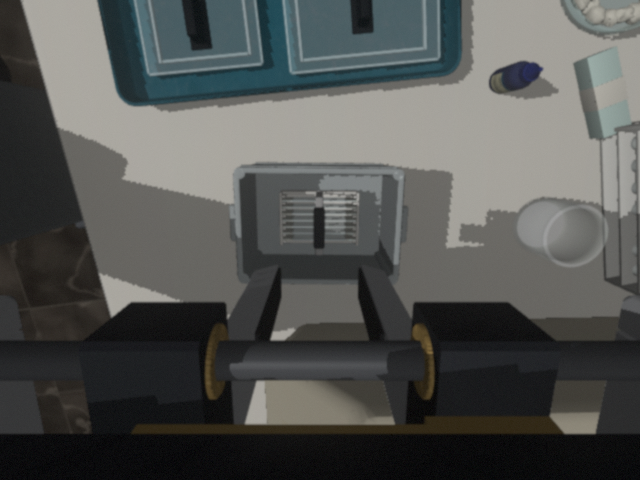

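The rack stands squarely in the large trough with its grip at (319,222). Now fetch the large lid from its recorded tray pose.

```bash
python3 -m handwheel '[[4,[5,1,0],0],[4,[10,2,0],-0.04],[4,[15,3,0],-0.09],[4,[19.8,3.9,0],-0.09],[4,[19.8,3.9,0],-0.09],[4,[19.8,3.9,4],-0.09],[4,[19.8,3.9,8],-0.09],[4,[19.8,3.9,12],-0.09],[4,[19.8,3.9,15],-0.09],[4,[19.8,3.9,16],-0.09],[4,[19.8,3.9,16],-0.09],[4,[19.8,3.9,16],-0.09]]'; python3 -c "
from h import *
print(tool()[:2],go([.6283,.0785,.0255],1.5327))"
```

```text
clock: 25.1
eef_pos: [0.629, 0.0782, 0.0614]
orientation: [0.72, 0.694, 0.0, 0.0]
force: [0.6, 0.6, -0.2]
finger_gap: 0.04
grasp_force: 0.0
(array([0.628982  , 0.07823558, 0.06143202]), np.float64(1.5328513686786087)) [ 0.02 -0.07  3.59  0.  ]
```

```bash
python3 -m handwheel '[[4,[0,-0.1,2],0],[4,[0,-0.1,3],0],[4,[0,-0.1,3.5],0],[4,[0,-0.1,3.5],0],[0,[0,-0.1,3.5],0],[0,[0,-0.1,3.5],0],[0,[0,-0.1,3.5],0],[0,[0,-0.1,3.5],0],[0,[0,-0.1,3.5],0],[0,[0,-0.1,3.5],0],[0,[0,-0.1,3.5],0]]'; python3 -c "
from h import *
print(tool()[:2])"
```

```text
clock: 26.2
eef_pos: [0.6277, 0.078, 0.0258]
orientation: [0.72, 0.693, 0.0, 0.0]
force: [-1.0, -0.3, 5.4]
finger_gap: 0.0095
grasp_force: 30.0
(array([0.62769282, 0.07795452, 0.0257865 ]), np.float64(1.532597390266007))
```

```bash
python3 -m handwheel '[[0,[0,0,-1],0],[0,[0,0,-3],0],[0,[0,0,-6],0],[0,[0,0,-10],0],[0,[0,0,-14],0],[0,[0,0,-15.5],0],[0,[0,0,-15.5],0],[0,[0,0,-15.5],0]]'; python3 -c "
from h import *
print(tool()[:2],tool()[2]['force'],go([.565,-.1112,.18],1.4428))"
```

```text
clock: 27.0
eef_pos: [0.6269, 0.0776, 0.1794]
orientation: [0.72, 0.693, -0.001, -0.0]
force: [0.2, -1.0, -1.7]
finger_gap: 0.0098
grasp_force: 30.0
(array([0.62688829, 0.0776229 , 0.17944589]), np.float64(1.5326053402125528)) [ 0.15225244 -0.9556578  -1.68259013] [-19.1   -5.46  -0.06   0.09]
```

```bash
python3 -m handwheel '[[0,[-4,-1,0],0],[0,[-8,-2,0],0.03],[0,[-12,-3.5,0],0.06],[0,[-16,-4.7,0],0.09],[0,[-19,-5.4,0],0.09],[0,[-19.1,-5.5,0],0.09],[0,[-19.1,-5.5,2],0.09],[0,[-19.1,-5.5,4],0.09],[0,[-19.1,-5.5,5],0.09],[0,[-19.1,-5.5,5],0.09],[0,[-19.1,-5.5,5],0.09]]'; python3 look.py pics/w10.png .1; python3 -c "
from h import *
print(tool()[:2],go([.565,-.1112,.1005],1.4428))"
```

```text
clock: 28.1
eef_pos: [0.5653, -0.1103, 0.1303]
orientation: [0.751, 0.661, -0.0, -0.0]
force: [-0.4, -0.6, -1.6]
finger_gap: 0.0102
grasp_force: 30.0
[ 0.5653 -0.1103  0.1303] 1.4433
[{'n': 75557, 'mean': array([ 0.563 , -0.2001]), 'rect': (555.2, -192.3), 'wh': (424, 127), 'ang': -7.3}, {'n': 4474, 'mean': array([ 0.5611, -0.1351]), 'rect': (562.1, -138.4), 'wh': (88, 33), 'ang': 81.7}, {'n': 2115, 'mean': array([ 0.3923, -0.0895]), 'rect': (389.2, -82.4), 'wh': (71, 19), 'ang': -89.9}, {'n': 1948, 'mean': array([0.4512, 0.0235]), 'rect': (451.6, 21.9), 'wh': (43, 15), 'ang': -85.7}]
(array([ 0.56560165, -0.11045798,  0.13085978]), np.float64(1.4431502837985426)) [-0.08 -0.05  3.04  0.  ]
```

View pics/w10.png

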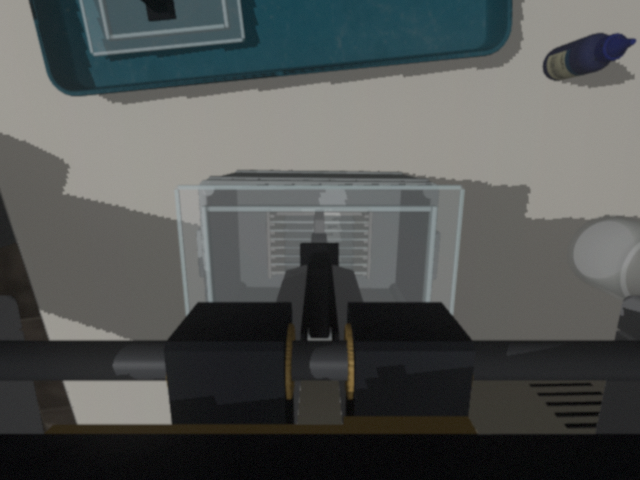

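The large lid is centred and parallel over the large trough, with the rack visible below. It is at its recorded lift pose, so I lower it to seat.

```bash
python3 -m handwheel '[[0,[-0.1,-0.1,1.2],0],[0,[-0.1,-0.1,2],0],[0,[-0.1,-0.1,2.5],0],[0,[-0.1,-0.1,2.8],0],[0,[-0.1,-0.1,2.9],0],[0,[-0.1,-0.1,3],0],[0,[-0.1,-0.1,3.1],0],[0,[-0.1,-0.1,3.1],0]]'; python3 -c "
from h import *
print(tool()[:2],tool()[2]['force'])"
```

```text
clock: 28.95
eef_pos: [0.5642, -0.1116, 0.1008]
orientation: [0.751, 0.66, -0.0, 0.0]
force: [-8.7, 0.5, 17.4]
finger_gap: 0.0099
grasp_force: 30.0
(array([ 0.56420886, -0.11164826,  0.10075802]), np.float64(1.4425961353523773)) [-8.71322045  0.50991343 17.41970989]
```

```bash
python3 -m handwheel '[[4,[0,0,-0.1],0],[4,[0,0,-0.1],0],[4,[0,0,-0.1],0],[4,[0,0,-0.1],0],[4,[0,0,-0.1],0],[4,[0,0,-2],0],[4,[0,0,-5],0],[4,[0,0,-8],0],[4,[0,0,-8],0],[4,[0,0,-8],0]]'; python3 -c "
from h import *
print(tool()[:2],go([.4763,.0815,.18],1.5327))"
```

```text
clock: 29.95
eef_pos: [0.5643, -0.1118, 0.1798]
orientation: [0.751, 0.66, 0.0, 0.0]
force: [-0.4, 0.9, -0.1]
finger_gap: 0.0401
grasp_force: 0.0
(array([ 0.56431519, -0.1118154 ,  0.17981211]), np.float64(1.442515419157381)) [ 18.05 -11.2   -0.02  -0.09]
```

```bash
python3 -m handwheel '[[4,[4,-2.5,0],0],[4,[8,-5,0],-0.04],[4,[12,-7.5,0],-0.09],[4,[16,-10,0],-0.09],[4,[18,-11.2,0],-0.09],[4,[18,-11.2,0],-0.09],[4,[18,-11.2,4],-0.09],[4,[18,-11.2,8],-0.09],[4,[18,-11.2,11],-0.09],[4,[18,-11.2,12],-0.09],[4,[18,-11.2,12],-0.09],[4,[18,-11.2,12],-0.09]]'; python3 -c "
from h import *
print(tool()[:2],go([.4763,.0815,.0255],1.5327))"
```

```text
clock: 31.15
eef_pos: [0.4766, 0.0812, 0.0603]
orientation: [0.721, 0.693, 0.0, 0.0]
force: [0.1, 0.3, 0.1]
finger_gap: 0.04
grasp_force: 0.0
(array([0.47662813, 0.08119168, 0.06029074]), np.float64(1.5324981311623953)) [ 0.03 -0.03  3.48 -0.  ]
```

```bash
python3 -m handwheel '[[4,[0,0,2],0],[4,[0,0,3],0],[4,[0,0,3.4],0],[4,[0,0,3.4],0],[0,[0,0,3.4],0],[0,[0,0,3.4],0],[0,[0,0,3.4],0],[0,[0,0,3.4],0],[0,[0,0,3.4],0],[0,[0,0,3.4],0],[0,[0,0,3.4],0]]'; python3 -c "
from h import *
print(tool()[:2],tool()[2]['grasp_force'])"; python3 -m handwheel '[[0,[0,0,-1],0],[0,[0,0,-3],0],[0,[0,0,-6],0],[0,[0,0,-10],0],[0,[0,0,-14],0],[0,[0,0,-15.5],0],[0,[0,0,-15.5],0],[0,[0,0,-15.5],0]]'; python3 -c "
from h import *
print(tool()[:2],tool()[2]['force'],go([.5171,.2772,.18],1.4027))"
```

```text
clock: 32.25
eef_pos: [0.4762, 0.0812, 0.0257]
orientation: [0.72, 0.693, 0.0, 0.0]
force: [-1.3, -0.7, 6.0]
finger_gap: 0.01
grasp_force: 30.0
(array([0.47616618, 0.08115792, 0.02571912]), np.float64(1.5326663829619689)) 30.001128315925598
clock: 33.05
eef_pos: [0.4757, 0.0809, 0.1803]
orientation: [0.72, 0.693, -0.0, 0.0]
force: [0.6, -0.1, -1.8]
finger_gap: 0.0097
grasp_force: 30.0
(array([0.47574024, 0.08094153, 0.1803132 ]), np.float64(1.5325985764103198)) [ 0.61255495 -0.14870904 -1.76864822] [19.77  3.38  0.03  0.13]
```

```bash
python3 -m handwheel '[[0,[4,0.7,0],0],[0,[8,1.4,0],0.03],[0,[12,2.1,0],0.06],[0,[16,2.8,0],0.1],[0,[19.5,3.4,0],0.13],[0,[19.8,3.4,0],0.13],[0,[19.8,3.4,2],0.13],[0,[19.8,3.4,4],0.13],[0,[19.8,3.4,5],0.13],[0,[19.8,3.4,5],0.13],[0,[19.8,3.4,5],0.13]]'; python3 look.py pics/w11.png .1; python3 -c "
from h import *
print(tool()[:2],go([.5171,.277,.1005],1.4027))"
```

```text
clock: 34.15
eef_pos: [0.5174, 0.2777, 0.1305]
orientation: [0.764, 0.645, -0.0, -0.0]
force: [0.0, -0.7, -1.2]
finger_gap: 0.0098
grasp_force: 30.0
[0.5174 0.2777 0.1305] 1.4028
[{'n': 98655, 'mean': array([0.4842, 0.2078]), 'rect': (511.2, 238.1), 'wh': (425, 212), 'ang': -9.6}]
(array([0.51774473, 0.27780675, 0.13100175]), np.float64(1.4026762641857924)) [-0.09 -0.05  3.05 -0.  ]
```

View pics/w11.png

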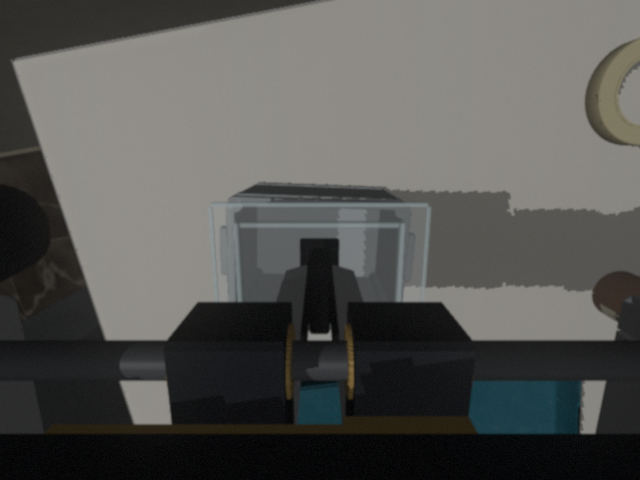

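The small lid is centred over the empty small trough at its recorded pose. Seating it.

```bash
python3 -m handwheel '[[0,[-0.1,-0.05,1.2],0],[0,[-0.1,-0.05,2],0],[0,[-0.1,-0.05,2.5],0],[0,[-0.1,-0.05,2.8],0],[0,[-0.1,-0.05,2.9],0],[0,[-0.1,-0.05,3],0],[0,[-0.1,-0.05,3.1],0],[0,[-0.1,-0.05,3.1],0]]'; python3 -c "
from h import *
print(tool()[:2],tool()[2]['force'])"
```

```text
clock: 35.0
eef_pos: [0.5169, 0.2769, 0.1007]
orientation: [0.764, 0.645, 0.0, 0.0]
force: [-6.7, -4.3, 17.6]
finger_gap: 0.0098
grasp_force: 30.0
(array([0.51691838, 0.27693436, 0.10074608]), np.float64(1.4027273346132303)) [-6.73277236 -4.27103362 17.59875725]
```

```bash
python3 -m handwheel '[[4,[0,0,-0.1],0],[4,[0,0,-0.1],0],[4,[0,0,-0.1],0],[4,[0,0,-0.1],0],[4,[0,0,-0.1],0],[4,[0,0,-2],0],[4,[0,0,-6],0],[4,[0,0,-11],0],[4,[0,0,-16],0],[4,[0,0,-20],0],[4,[0,0,-20],0],[4,[0,0,-20],0]]'; python3 -c "
from h import *
print(tool()[0])
c=capture('side');d=capture('top')
a=cv2.resize(c['img'][170:330,200:400,::-1],(400,320),interpolation=cv2.INTER_CUBIC); b=cv2.resize(d['img'][130:370,120:420,::-1],(400,320),interpolation=cv2.INTER_CUBIC)
cv2.imwrite('pics/end.png',np.hstack([a,b]))"
```

```text
clock: 36.2
eef_pos: [0.5171, 0.2768, 0.3001]
orientation: [0.764, 0.645, 0.001, 0.0]
force: [0.1, -0.3, -0.7]
finger_gap: 0.04
grasp_force: 0.0
[0.51707275 0.27683004 0.30010345]
```

View pics/end.png

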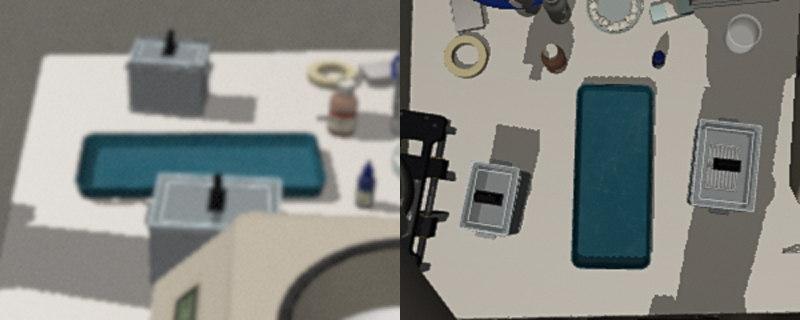

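Both lids sit level on their own troughs, the rack shows under the large lid, the tray is empty, and the bottles and tweezers are untouched.

```bash
python3 -c "
from bench import *
print(close_job())"
```

```text
the job is handed in; nothing more can be done
None
```

The job is handed in, about 36 s on the robot's clock: the rack stands upright in the large trough, both lids are seated on their own troughs after lying in the tray, and the bottles and tweezers were not touched; the judged result was not reported back.

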